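# Make up two busbar kits

### The arm

A 6-joint arm with a two-finger parallel gripper is mounted at the origin on the work surface. World frame = base frame: x ahead of the robot, y to its left, z up, the work surface at z = 0. Lengths are in mm, angles in rad, forces in N, time in s.
With the tool pointing down it reaches from about 275 to 750 mm from the base axis. Payload 10.2 kg.
Tool frame: the origin (TCP) lies on the centre line of the jaws, within the pads' length; the fingertips stand 17 mm ahead of it and the grasp point (between the pads) lies 2 mm behind it; z points along the fingers, y is the line along which they close (so a half turn about z gives the same grasp; the last joint's range is limited). The gripper opens to 85 mm and grips with 20 to 120 N. Pads are 22 mm wide; open, the fingers measure 114 mm over their backs; the gripper's body (76 mm by 85 mm) begins 54 mm behind the grasp point. The pads swing forward as they close: fully open they stand 13 mm farther back than shut.
Start: joints at [1.003, 0.313, 1.498, -0, 1.331, -0.223], TCP at [177.467, 494.102, 248.294] pointing down, gripper open.
Joint ranges: [-2.94, 2.94], [-0.97, 2.17], [0.19, 2.56], [-1.23, 4.37], [0.02, 3.11], [-2.88, 2.88]. Speed limits (rad/s): [2.39, 2.39, 3.01, 3.14, 3.14, 3.14].

### API

Orientations are given as a unit quaternion [w, x, y, z].
In Python, from rig import ctrl gives the robot as it stands. The module is installed in compiled form; this text tells all that it offers.
- The arm moves only by the shell command python3 -m jog 'ROWS' [FORCE]. ROWS is JSON, a list of rows, each an object with "delta_pos": the shift along the world's x, y, z in mm, a list of three; "angular": the turn, a rotation vector about the world's x, y, z in rad, a list of three; "fingers": the opening, from 0 (shut) to 1 (fully open). In form: [{"delta_pos": [tx, ty, tz], "angular": [rx, ry, rz], "fingers": fingers}, ...]. A call has 1 to 10 rows; each row is the pose to reach, as a shift and turn from the pose commanded when the call began; what a row does not reach only later rows make up. A row lasts 1/8 s, in which the tool goes at most 62.5 mm and 10.7 degrees, less where a joint would pass 70% of its speed; a pose out of reach is approached as far as the arm can. A call with a gripper value outside its range is refused whole. The fingers move at their own pace and stop on an object; FORCE is the grip in N (left out, the last holds). Time passes only in rows, so rows that repeat a pose let the fingers close. It gives the time, the measured TCP pose, the force, the opening and the grip force at its end, in the units of the state.
- ctrl.sense(): the state, without advancing time (a new reading comes with each control period).
- ctrl.capture(name): name is "scene" or "side" or "wrist"; returns a dict with "pixels" (420x560x3 uint8, blue, green, red), "fx", "fy", "cx", "cy" (pixels), "R" (3x3) and "t" (3): a world point X has camera coordinates R X + t. Camera axes: x right, y down, z forward; pixel columns grow to the right and rows downward; lengths in mm; the calibration is good to about 2 mm. A picture is of the moment at which its call begins. There is no depth.
- ctrl.finish_job(): hands the job in; it is judged then, once.
The state is a dict: "time_s": time; "joints": joint angles; "dq": joint speeds; "tau": joint torques, N m; "eef_pos": TCP position; "ee_rot": TCP orientation; "force": force on the tool from outside, world axes, zero at the start; "wrist_torque": the same for the moment, N m; "grip_width": opening from 0.0 (shut) to 1.0 (fully open); "grip_force": force on a finger pad.
Only numpy, scipy, OpenCV 4.12 (cv2) and the standard library are available. Lean on these libraries where they do the work, as an engineer would, in place of code of your own. Each camera call takes 0.05 s, during which the arm holds its last target. There are 200 camera calls.

### The job

Make up the two busbar kits. On the yellow board stand the white insulator on the round mark, lay the straight copper link along the long mark and the square steel plate on the square mark; on the blue board stand the red insulator on the round mark and set the silvery bridge link, feet down, along the long mark. Set each part down gently (do not drop it), centred within its mark, let go of everything, and leave the black insulator, the hammer and the bottle where they are.

Things in the scene. Friction and masses are not known exactly. Their poses are not given: they have to be found in the camera images.
- yellow_board: yellow flat kit board, fixed, 130 (its x) x 200 (its y) x 8 mm thick. Origin: centre of its underside, on the bench; z up. Flat dark printed marks: round, 56 mm across, centred at x +31, y +45 mm (white insulator); square, 56 mm, at x -31, y +45 mm (steel plate); long, 106 mm along x by 46 mm along y, at x 0, y -58 mm (straight copper link).
- blue_board: blue flat kit board, fixed, 130 (its x) x 200 (its y) x 8 mm thick. Origin: centre of its underside, on the bench; z up. Flat dark printed marks: round, 56 mm across, centred at x 0, y +52 mm (red insulator); long, 106 mm along x by 46 mm along y, at x 0, y -50 mm (bridge link).
- white_insulator_center (a point): white ribbed busbar stand-off insulator, an upright cylinder 40 mm in diameter and 45 mm tall with a small brass insert on top; loose, standing on the bench. The point is its centre, half-way up; z up.
- red_insulator_center (a point): red ribbed busbar stand-off insulator, an upright cylinder 40 mm in diameter and 45 mm tall with a small brass insert on top; loose, standing on the bench. The point is its centre, half-way up; z up.
- straight_link_center (a point): straight flat copper link (bar) with four dark bolt holes, 90 mm long (its x), 30 mm wide (its y), 10 mm thick; loose, lying flat on the bench. The point is its centre, half-way up (5 mm above its underside); z up. The same turned end for end.
- bridge_link_top (a point): silvery bridge link, a hat-shaped strip of 6 mm metal, 90 mm long (x), 30 mm wide (y), 36 mm high: flat top 60 mm long, open below, two legs, a 15 mm foot outward at each end. Loose, on its feet. The point is the middle of the top strip, 33 mm above the feet's underside; z up. Grip the top strip across its 30 mm width. Same turned end for end.
- clamp_plate_center (a point): square steel clamp plate with a dark hole in the middle, 40 x 40 mm (x, y), 15 mm thick; loose, lying flat on the bench. The point is its centre, half-way up (7.5 mm above its underside); z up. The same at every quarter turn.
- black_insulator_center (a point): black ribbed busbar stand-off insulator, an upright cylinder 40 mm in diameter and 45 mm tall with a small brass insert on top; loose, standing on the bench. The point is its centre, half-way up; z up. Not part of any kit: leave it.
- hammer: hammer lying on the bench to the right of the work, 280 mm long along its x. Origin at the middle of its length, underside. Leave it.
- bottle: white plastic bottle with a red cap, 60 mm in diameter and 150 mm tall, standing to the left of the work. Origin: centre of its underside. Leave it.
There are look-alikes about, which are no part of the job. Of the things that look like the part that bears bridge_link_top, take the one that is farthest to the robot's left at the start.

How it is judged (in metres and radians):
At the end, for the whole second after the job is handed in: Each kit part rests on its board, centre within 13 mm of its mark's middle along each board axis, upright or flat within 0.15 rad, links along their marks within 0.3 rad, all released and at rest; black insulator, hammer and bottle within 20 mm of where they were (x of white_insulator_center in the frame of yellow_board between 0.018 and 0.044 m and y of white_insulator_center in the frame of yellow_board between 0.032 and 0.058 m and z of white_insulator_center in the frame of yellow_board between 0.0255 and 0.0355 m and angle between each of white_insulator_center, straight_link_center, clamp_plate_center, red_insulator_center, bridge_link_top's own z axis and vertical below 0.15 rad and linear speed of each of white_insulator, straight_link, clamp_plate, red_insulator, bridge_link below 0.02 m/s and x of straight_link_center in the frame of yellow_board between -0.013 and 0.013 m and y of straight_link_center in the frame of yellow_board between -0.071 and -0.045 m and z of straight_link_center in the frame of yellow_board between 0.008 and 0.018 m and angle between the x axis of straight_link_center and the x axis of yellow_board, either way round below 0.3 rad and x of clamp_plate_center in the frame of yellow_board between -0.044 and -0.018 m and y of clamp_plate_center in the frame of yellow_board between 0.032 and 0.058 m and z of clamp_plate_center in the frame of yellow_board between 0.0105 and 0.0205 m and x of red_insulator_center in the frame of blue_board between -0.013 and 0.013 m and y of red_insulator_center in the frame of blue_board between 0.039 and 0.065 m and z of red_insulator_center in the frame of blue_board between 0.0255 and 0.0355 m and x of bridge_link_top in the frame of blue_board between -0.013 and 0.013 m and y of bridge_link_top in the frame of blue_board between -0.063 and -0.037 m and z of bridge_link_top in the frame of blue_board between 0.036 and 0.046 m and angle between the x axis of bridge_link_top and the x axis of blue_board, either way round below 0.3 rad and distance of each of black_insulator_center, hammer, bottle from where it was at the start of the episode below 0.02 m); the robot touches nothing.
It fails at once if a kit part is dropped: it moves at more than 0.75 m/s out of the fingers ((linear speed of white_insulator above 0.75 m/s and contact force between the fingers and white_insulator below 0.05 N) or (linear speed of straight_link above 0.75 m/s and contact force between the fingers and straight_link below 0.05 N) or (linear speed of clamp_plate above 0.75 m/s and contact force between the fingers and clamp_plate below 0.05 N) or (linear speed of red_insulator above 0.75 m/s and contact force between the fingers and red_insulator below 0.05 N) or (linear speed of bridge_link above 0.75 m/s and contact force between the fingers and bridge_link below 0.05 N)).
It fails at once if the black insulator, the hammer or the bottle is moved more than 20 mm (distance of any of black_insulator_center, hammer, bottle from where it was at the start of the episode above 0.02 m).
It also fails if it takes over 128 s, if anything falls off the work surface, if the arm or the gripper's body presses on something with over 40 N, if the wrist force passes 120 N, or if a joint passes its speed limit or range.

## Working session

There is one attempt and no reset: what is moved stays moved. The work goes in short steps, Python scripts to look and compute and a shell command to move; the robot and the scene stay as the last step left them, time stands still between calls to the robot, and variables do not carry over. Pictures are saved under pics/ and viewed, at most 14 in all, crops included, and the job is handed in when it is done.

```bash
mkdir -p pics
cat > h.py <<'E'
import numpy as np, cv2
from rig import ctrl
def cap(n,f):
    c=ctrl.capture(n); cv2.imwrite('pics/'+f+'.png',c['pixels'])
    import pickle; pickle.dump(c,open('pics/'+f+'.pkl','wb')); return c
def load(f):
    import pickle; return pickle.load(open('pics/'+f+'.pkl','rb'))
def ray(c,u,v,z):
    R=np.array(c['R']);t=np.array(c['t']);o=-R.T@t
    d=R.T@np.array([(u-c['cx'])/c['fx'],(v-c['cy'])/c['fy'],1])
    return o+d*(z-o[2])/d[2]
def proj(c,X):
    p=np.array(c['R'])@np.array(X,float)+np.array(c['t']); return c['fx']*p[0]/p[2]+c['cx'],c['fy']*p[1]/p[2]+c['cy']
E
python3 - <<'E'
from h import *
for n in ['scene','side','wrist']:
    c=cap(n,n+'0'); print(n,-np.array(c['R']).T@c['t'],c['fx'],np.array(c['R'])[2])
print(ctrl.sense())
E
```

```text
scene [952.73868733 825.30596954 891.69983699] 506.39367963342073 [-0.37871505 -0.65323152 -0.65563975]
side [ 434.44638741 -926.12463941  760.13728853] 389.55679219773214 [ 0.02770801  0.80053609 -0.59864366]
wrist [110.0649567  518.74896888 375.27184605] 352.86955002146686 [ 0.26367597 -0.09557456 -0.95986483]
{'time_s': 0.15, 'joints': array([ 1.00260155e+00,  3.13258329e-01,  1.49823563e+00,  1.63534858e-05,
        1.33098483e+00, -2.23415542e-01]), 'dq': array([ 7.26313849e-04, -2.25135579e-03, -1.59903692e-03, -5.60937312e-05,
        1.34419944e-03,  1.32626653e-03]), 'tau': array([ 2.04288459e-03, -4.12373006e+01, -2.59798014e+01, -7.39285974e-05,
        3.17971098e-03,  5.42021451e-05]), 'eef_pos': array([177.36751693, 493.95392469, 247.90898482]), 'ee_rot': array([-1.78153066e-04,  1.71538932e-01,  9.85177242e-01, -4.05750321e-04]), 'force': array([-1.19775895, -0.28492255,  0.47023941]), 'wrist_torque': array([ 0.00306962, -0.03905611,  0.01077195]), 'grip_force': 0.0, 'grip_width': 0.9961986565102223}
```

View pics/scene0.png

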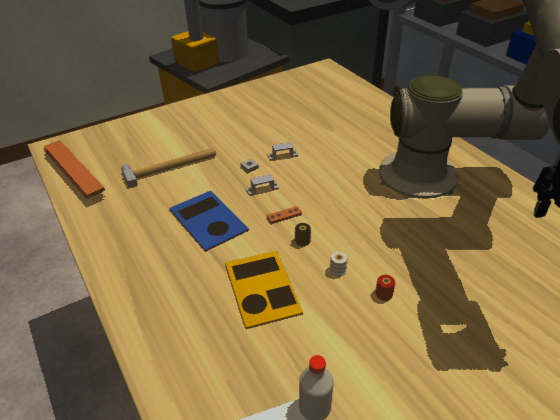

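View pics/side0.png

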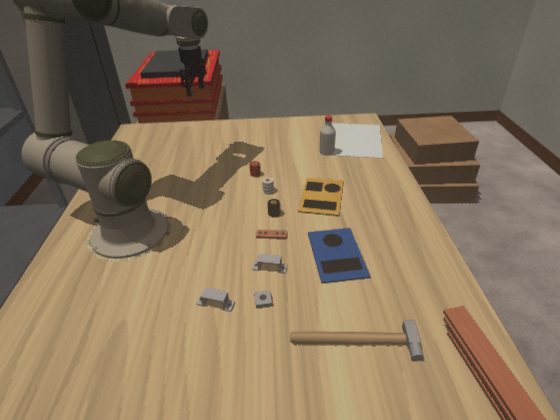

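The scene view shows bridge-like parts at scene (262,184) and (283,151), which are side (270,263) and (215,299). The one nearer the left camera, farthest to +y, is scene (262,184). The other look-alikes are the insulators: white (339,264), black (303,234) and red (385,288). I'll crop to check.

Run:
```python
from h import *
a=cv2.imread('pics/scene0.png')[135:330,165:405]; cv2.imwrite('pics/sc.png',cv2.resize(a,None,fx=3,fy=3,interpolation=cv2.INTER_CUBIC))
a=cv2.imread('pics/side0.png')[150:320,190:380]; cv2.imwrite('pics/sd.png',cv2.resize(a,None,fx=3.5,fy=3.5,interpolation=cv2.INTER_CUBIC))
c=load('scene0'); s=load('side0')
for n,p,q,z in [('bridge',(262,181),(269,259),33),('bridge2',(283,147),(214,294),33),('plate',(249,165),(263,297),15),('link',(284,214),(272,234),10),('black',(303,226),(274,202),45),('white',(339,256),(267,181),45),('red',(385,280),(255,164),45)]:
    print(n,ray(c,*p,z).round(),ray(s,*q,z).round())
for n,f,lo,hi in [('yellow',c,(18,120,90),(32,255,255)),('blue',c,(105,120,50),(125,255,255)),('yellow',s,(18,150,110),(32,255,255)),('blue',s,(105,120,50),(125,255,255))]:
    m=cv2.inRange(cv2.cvtColor(f['pixels'],cv2.COLOR_BGR2HSV),lo,hi); m[:130]=0
    m=cv2.morphologyEx(m,cv2.MORPH_OPEN,np.ones((3,3)))
    k=max(cv2.findContours(m,0,2)[0],key=cv2.contourArea); h=cv2.convexHull(k)
    q=cv2.approxPolyDP(h,0.04*cv2.arcLength(h,True),True)[:,0]
    w=np.array([ray(f,*p,8) for p in q])[:,:2]; r=cv2.minAreaRect(np.array([ray(f,*p,8)[:2] for p in h[:,0]],np.float32))
    print(n,w.round().tolist(),r)
```

```text
bridge [ 423. -178.   33.] [ 421. -180.   33.]
bridge2 [ 284. -292.   33.] [ 285. -290.   33.]
plate [ 405. -288.   15.] [ 403. -292.   15.]
link [431. -47.  10.] [432. -53.  10.]
black [435.  51.  45.] [443.  59.  45.]
white [421. 183.  45.] [424. 181.  45.]
red [379. 296.  45.] [383. 298.  45.]
yellow [[-205.0, 318.0], [305.0, 694.0], [949.0, 299.0], [948.0, -777.0]] ((512.200927734375, -12.1119384765625), (995.5938110351562, 1562.837158203125), 57.18863296508789)
blue [[554.0, -240.0], [543.0, -51.0], [665.0, -45.0], [675.0, -238.0]] ((609.9137573242188, -144.05178833007812), (126.47738647460938, 198.5777587890625), 4.484462738037109)
yellow [[668.0, 149.0], [653.0, 81.0], [537.0, 119.0], [548.0, 165.0]] ((603.1617431640625, 132.42654418945312), (70.2002944946289, 126.89801025390625), 72.3735122680664)Traceback (most recent call last):
  File "<stdin>", line 10, in <module>
ValueError: max() iterable argument is empty
```

View pics/sc.png

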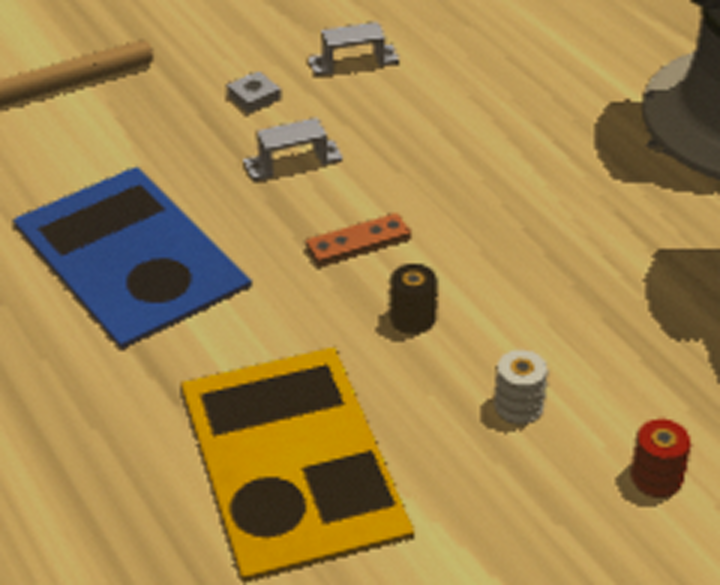

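View pics/sd.png

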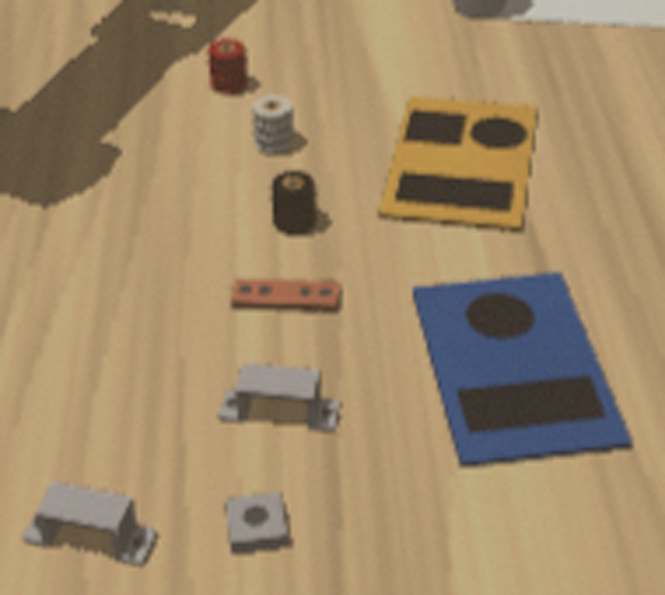

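The crops confirm the scene. The target bridge is at scene crop (292,150), side crop (278,385); the decoy is behind it. Both boards and all parts are clear. Next I'll turn the crop corner points into poses.

Run:
```python
from h import *
c=load('scene0'); s=load('side0')
def S(p,z): return ray(c,(p[0]+.5)/3-.5+165,(p[1]+.5)/3-.5+135,z)[:2]
def D(p,z): return ray(s,(p[0]+.5)/3.5-.5+190,(p[1]+.5)/3.5-.5+150,z)[:2]
T={'yellow':(8,[(182,384),(335,349),(413,537),(242,576)],[(409,97),(537,106),(524,224),(379,214)]),
'blue':(8,[(14,221),(138,169),(251,284),(122,343)],[(414,288),(560,273),(631,442),(461,460)]),
'link':(10,[(305,237),(400,214),(410,231),(319,257)],[(232,281),(342,281),(341,303),(231,303)]),
'bridge':(36,[(257,128),(318,118),(327,133),(268,150)],[(240,366),(321,371),(318,398),(235,391)]),
'plate':(15,[(226,88),(252,71),(281,88),(255,103)],[(227,497),(282,493),(289,540),(233,545)])}
for k,(z,a,b) in T.items():
    for f,P in((S,a),(D,b)):
        w=np.array([f(p,z) for p in P],np.float32); r=cv2.minAreaRect(w)
        print(k,w.mean(0).round(1),[round(x) for x in r[1]],round(r[2],1), [tuple(x) for x in w.round().astype(int)])
for n,a,b in (('yround',(268,506),(497,133)),('ylong',(273,399),(455,192)),('ysq',(348,487),(436,128)),('bround',(158,280),(500,316)),('blong',(102,219),(531,404))): print(n,S(a,8).round(1),D(b,8).round(1))
for n,a,b in (('white',(522,367),(271,105)),('red',(663,437),(228,48)),('black',(413,278),(293,180))): print(n,S(a,45).round(1),D(b,45).round(1))
```

```text
yellow [604.6 139.8] [201, 128] 75.8 [(np.int64(642), np.int64(28)), (np.int64(518), np.int64(59)), (np.int64(568), np.int64(254)), (np.int64(690), np.int64(218))]
yellow [605.1 139.6] [202, 131] 76.5 [(np.int64(565), np.int64(250)), (np.int64(692), np.int64(222)), (np.int64(646), np.int64(31)), (np.int64(518), np.int64(56))]
blue [ 608.9 -141.7] [128, 198] 4.0 [(np.int64(681), np.int64(-235)), (np.int64(553), np.int64(-244)), (np.int64(539), np.int64(-47)), (np.int64(663), np.int64(-40))]
blue [ 609.1 -142.7] [128, 197] 4.4 [(np.int64(539), np.int64(-49)), (np.int64(665), np.int64(-40)), (np.int64(680), np.int64(-237)), (np.int64(553), np.int64(-245))]
link [427.7 -50.6] [30, 90] 78.3 [(np.int64(470), np.int64(-73)), (np.int64(381), np.int64(-55)), (np.int64(387), np.int64(-30)), (np.int64(473), np.int64(-44))]
link [430.6 -48.2] [29, 94] 85.4 [(np.int64(385), np.int64(-30)), (np.int64(478), np.int64(-38)), (np.int64(476), np.int64(-66)), (np.int64(384), np.int64(-59))]
bridge [ 418.9 -183. ] [36, 59] 77.7 [(np.int64(444), np.int64(-207)), (np.int64(388), np.int64(-189)), (np.int64(392), np.int64(-165)), (np.int64(452), np.int64(-171))]
bridge [ 421.6 -181.8] [29, 63] 80.6 [(np.int64(393), np.int64(-163)), (np.int64(454), np.int64(-173)), (np.int64(451), np.int64(-202)), (np.int64(389), np.int64(-190))]
plate [ 402.1 -293.1] [38, 43] 13.9 [(np.int64(426), np.int64(-307)), (np.int64(390), np.int64(-319)), (np.int64(379), np.int64(-277)), (np.int64(414), np.int64(-269))]
plate [ 403.4 -294.7] [39, 45] 4.9 [(np.int64(382), np.int64(-274)), (np.int64(421), np.int64(-273)), (np.int64(425), np.int64(-315)), (np.int64(386), np.int64(-317))]
yround [643.7 173.1] [644.3 177.1]
ylong [588.2  81. ] [590.8  83.6]
ysq [584.2 189. ] [585.8 191.1]
bround [604.5 -94.1] [605.5 -90.4]
blong [ 611.8 -195.3] [ 613.4 -192.3]
white [423.8 185. ] [424.2 189.8]
red [378.5 297.8] [382.  302.6]
black [439.4  54.7] [441.3  64. ]
```

```bash
python3 -m jog '[{"delta_pos":[20,-20,0],"angular":[0,0,0],"fingers":1},{"delta_pos":[50,-50,-10],"angular":[0,0,0],"fingers":1},{"delta_pos":[80,-80,-25],"angular":[0,0,0],"fingers":1},{"delta_pos":[110,-110,-40],"angular":[0,0,0],"fingers":1},{"delta_pos":[140,-140,-55],"angular":[0,0,0],"fingers":1},{"delta_pos":[170,-165,-70],"angular":[0,0,0],"fingers":1},{"delta_pos":[190,-185,-85],"angular":[0,0,0],"fingers":1},{"delta_pos":[203,-194,-98],"angular":[0,0,0],"fingers":1},{"delta_pos":[203,-194,-98],"angular":[0,0,0],"fingers":1},{"delta_pos":[203,-194,-98],"angular":[0,0,0],"fingers":1}]' 40
python3 - <<'E'
from h import *
c=cap('wrist','w1')
hsv=cv2.cvtColor(c['pixels'],cv2.COLOR_BGR2HSV)
m=cv2.inRange(hsv,(0,150,40),(8,255,255))|cv2.inRange(hsv,(172,150,40),(180,255,255))
k=max(cv2.findContours(m,0,2)[0],key=cv2.contourArea);print(cv2.boundingRect(k),proj(c,(380,300,45)))
E
```

```text
time_s: 1.4
eef_pos: [380.0, 300.8, 150.7]
ee_rot: [0.0, 0.171, 0.985, 0.0]
force: [-0.3, 0.2, 0.4]
grip_width: 1.0
grip_force: 0.0
(246, 179, 56, 65) (np.float64(273.3317093806552), np.float64(218.78519738908827))
```

View pics/w1.png

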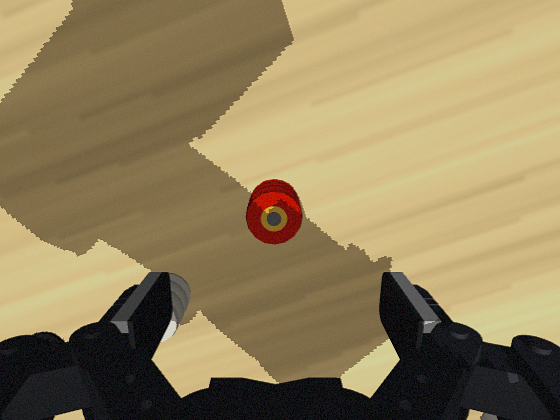

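Red's brass top at (274,219) matches the prediction for (380,300). Descend and grip.

```bash
python3 -m jog '[{"delta_pos":[0,0,-30],"angular":[0,0,0],"fingers":1},{"delta_pos":[0,0,-65],"angular":[0,0,0],"fingers":1},{"delta_pos":[0,0,-95],"angular":[0,0,0],"fingers":1},{"delta_pos":[0,0,-115],"angular":[0,0,0],"fingers":1},{"delta_pos":[0,0,-123],"angular":[0,0,0],"fingers":1},{"delta_pos":[0,0,-123],"angular":[0,0,0],"fingers":0.6},{"delta_pos":[0,0,-123],"angular":[0,0,0],"fingers":0.3},{"delta_pos":[0,0,-123],"angular":[0,0,0],"fingers":0.3},{"delta_pos":[0,0,-123],"angular":[0,0,0],"fingers":0.3},{"delta_pos":[0,0,-123],"angular":[0,0,0],"fingers":0.3}]' 40
```

```text
time_s: 2.7
eef_pos: [380.9, 300.4, 28.3]
ee_rot: [0.001, 0.172, 0.985, 0.0]
force: [-2.3, 0.1, 5.5]
grip_width: 0.454
grip_force: 39.9
```

```bash
python3 -m jog '[{"delta_pos":[0,0,15],"angular":[0,0,0],"fingers":0.3},{"delta_pos":[0,0,50],"angular":[0,0,0],"fingers":0.3},{"delta_pos":[10,-10,90],"angular":[0,0,0],"fingers":0.3},{"delta_pos":[25,-40,110],"angular":[0,0,0],"fingers":0.3},{"delta_pos":[50,-80,120],"angular":[0,0,0],"fingers":0.3},{"delta_pos":[75,-125,120],"angular":[0,0,0],"fingers":0.3},{"delta_pos":[100,-170,120],"angular":[0,0,0],"fingers":0.3},{"delta_pos":[125,-215,120],"angular":[0,0,0],"fingers":0.3},{"delta_pos":[150,-260,120],"angular":[0,0,0],"fingers":0.3},{"delta_pos":[175,-305,120],"angular":[0,0,0],"fingers":0.3}]' && python3 -m jog '[{"delta_pos":[20,-35,0],"angular":[0,0,0],"fingers":0.3},{"delta_pos":[40,-70,0],"angular":[0,0,0],"fingers":0.3},{"delta_pos":[49.5,-85.5,0],"angular":[0,0,0],"fingers":0.3},{"delta_pos":[49.5,-85.5,-30],"angular":[0,0,0],"fingers":0.3},{"delta_pos":[49.5,-85.5,-65],"angular":[0,0,0],"fingers":0.3},{"delta_pos":[49.5,-85.5,-85],"angular":[0,0,0],"fingers":0.3},{"delta_pos":[49.5,-85.5,-90],"angular":[0,0,0],"fingers":0.3}]'
python3 - <<'E'
from h import *
print(ctrl.sense()['grip_force'])
c=cap('scene','s1'); a=c['pixels'][170:350,160:330]; cv2.imwrite('pics/s1c.png',cv2.resize(a,None,fx=3,fy=3))
E
```

```text
time_s: 3.95
eef_pos: [556.1, -6.5, 148.6]
ee_rot: [0.001, 0.172, 0.985, 0.0]
force: [0.5, -0.0, -1.0]
grip_width: 0.453
grip_force: 40.4
time_s: 4.82
eef_pos: [604.6, -90.3, 57.1]
ee_rot: [-0.001, 0.172, 0.985, 0.0]
force: [1.1, -0.1, -0.7]
grip_width: 0.454
grip_force: 40.4
40.448516607284546
```

View pics/s1c.png

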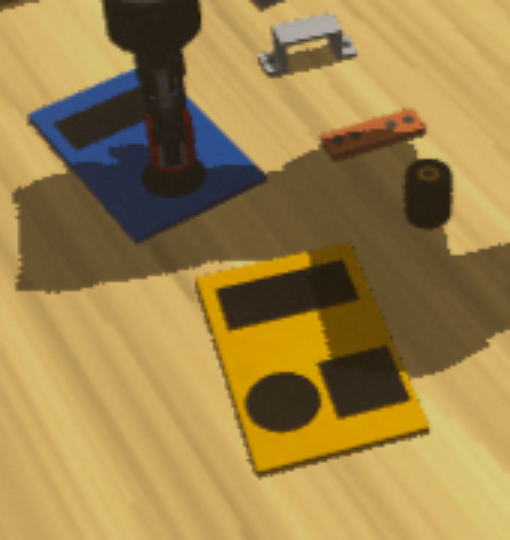

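The red insulator hangs just above the blue round mark (about (175,170)). Lower, release and rise.

```bash
python3 -m jog '[{"delta_pos":[0,0,-10],"angular":[0,0,0],"fingers":0.3},{"delta_pos":[0,0,-17],"angular":[0,0,0],"fingers":0.3},{"delta_pos":[0,0,-20],"angular":[0,0,0],"fingers":0.3},{"delta_pos":[0,0,-21],"angular":[0,0,0],"fingers":0.3},{"delta_pos":[0,0,-21],"angular":[0,0,0],"fingers":0.3}]' && python3 -m jog '[{"delta_pos":[0,0,0],"angular":[0,0,0],"fingers":0.5},{"delta_pos":[0,0,0],"angular":[0,0,0],"fingers":0.65},{"delta_pos":[0,0,0],"angular":[0,0,0],"fingers":0.8},{"delta_pos":[0,0,0],"angular":[0,0,0],"fingers":1},{"delta_pos":[0,0,20],"angular":[0,0,0],"fingers":1},{"delta_pos":[0,0,55],"angular":[0,0,0],"fingers":1},{"delta_pos":[0,0,95],"angular":[0,0,0],"fingers":1},{"delta_pos":[0,0,114],"angular":[0,0,0],"fingers":1},{"delta_pos":[0,0,114],"angular":[0,0,0],"fingers":1}]'
python3 -c "
from h import *
for n in('scene','side'):
  c=cap(n,n+'2');hsv=cv2.cvtColor(c['pixels'],cv2.COLOR_BGR2HSV)
  u,v=proj(c,(605,-90,30)); print(n,proj(c,(605,-90.4,53)))
  m=cv2.inRange(hsv,(0,140,40),(7,255,255))|cv2.inRange(hsv,(172,140,40),(180,255,255))
  for k in cv2.findContours(m,0,2)[0]:
    b=cv2.boundingRect(k)
    if cv2.contourArea(k)>20 and abs(b[0]-u)<60 and abs(b[1]-v)<60: print(b, ray(c,b[0]+b[2]/2,b[1]+b[3]/2,30))
print(ctrl.sense()['eef_pos'])
"
```

```text
time_s: 5.5
eef_pos: [605.1, -90.5, 36.5]
ee_rot: [0.0, 0.172, 0.985, -0.0]
force: [0.6, -0.1, -0.2]
grip_width: 0.459
grip_force: 40.5
time_s: 6.62
eef_pos: [605.5, -90.6, 151.5]
ee_rot: [0.001, 0.172, 0.985, -0.0]
force: [-0.6, -0.3, 0.1]
grip_width: 1.003
grip_force: 0.0
scene (np.float64(216.04894087242042), np.float64(215.79058346407243))
(210, 211, 16, 22) [601.76968212 -90.91836966  30.        ]
side (np.float64(333.18344321846683), np.float64(227.95799528457994))
(326, 230, 12, 13) [ 601.34595072 -100.27160592   30.        ]
[604.58856263 -90.25959915 149.2552579 ]
```

```bash
python3 -m jog '[{"delta_pos":[-20,-10,0],"angular":[0,0,0],"fingers":1},{"delta_pos":[-60,-30,0],"angular":[0,0,0.04],"fingers":1},{"delta_pos":[-100,-50,0],"angular":[0,0,0.08],"fingers":1},{"delta_pos":[-140,-70,0],"angular":[0,0,0.12],"fingers":1},{"delta_pos":[-170,-85,0],"angular":[0,0,0.17],"fingers":1},{"delta_pos":[-184.5,-92,0],"angular":[0,0,0.17],"fingers":1},{"delta_pos":[-184.5,-92,0],"angular":[0,0,0.17],"fingers":1},{"delta_pos":[-184.5,-92,0],"angular":[0,0,0.17],"fingers":1}]'
python3 - <<'E'
from h import *
c=cap('wrist','w2')
print(proj(c,(420.5,-182.4,36)),ctrl.sense()['eef_pos'])
E
```

```text
time_s: 7.72
eef_pos: [421.2, -182.1, 150.1]
ee_rot: [0.0, 0.087, 0.996, 0.0]
force: [0.2, -0.1, -0.1]
grip_width: 1.0
grip_force: 0.0
(np.float64(273.8347734612198), np.float64(214.04335011298915)) [ 421.20288581 -182.0230261   150.11627851]
```

View pics/w2.png

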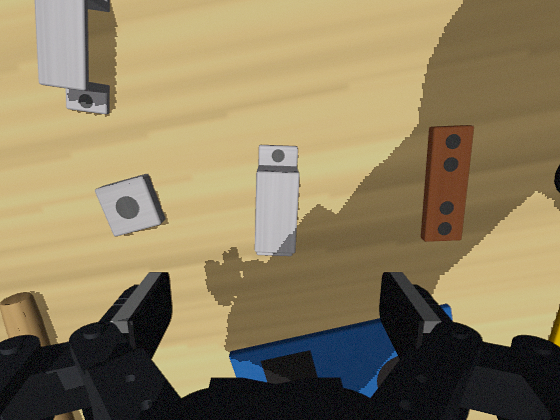

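The target bridge's top is centred at about (276,212), aligned with the fingers. The link (447,183) and plate (128,206) are also visible, so I'll measure all three.

Run:
```python
from h import *
c=load('w2')
for n,z,P in(('bridge',36,[(257,170),(299,170),(295,255),(255,253)]),('link',10,[(430,127),(473,125),(463,240),(422,240)]),('plate',15,[(96,188),(147,175),(161,220),(114,236)])):
    w=np.array([ray(c,*p,z)[:2] for p in P],np.float32)
    print(n,w.mean(0),cv2.minAreaRect(w),[np.degrees(np.arctan2(*(w[i]-w[(i+1)%4])[::-1])).round(1) for i in range(4)])
```

```text
bridge [ 420.39832 -180.48265] ((420.3561096191406, -180.64016723632812), (29.55312728881836, 63.162681579589844), 78.40764617919922) [np.float32(-100.0), np.float32(168.4), np.float32(76.9), np.float32(-12.2)]
link [428.6697  -48.31109] ((429.0939025878906, -47.967926025390625), (33.08084487915039, 90.51783752441406), 82.88622283935547) [np.float32(-97.4), np.float32(173.9), np.float32(80.0), np.float32(-7.1)]
plate [ 400.32532 -291.7575 ] ((401.1923828125, -291.5543212890625), (39.640193939208984, 41.93337631225586), 4.085415840148926) [np.float32(-85.9), np.float32(-178.4), np.float32(99.1), np.float32(2.7)]
```

```bash
python3 -m jog '[{"delta_pos":[0,1.5,-30],"angular":[0,0,-0.02],"fingers":1},{"delta_pos":[0,1.5,-65],"angular":[0,0,-0.02],"fingers":1},{"delta_pos":[0,1.5,-95],"angular":[0,0,-0.02],"fingers":1},{"delta_pos":[0,1.5,-112],"angular":[0,0,-0.02],"fingers":1},{"delta_pos":[0,1.5,-117],"angular":[0,0,-0.02],"fingers":0.8},{"delta_pos":[0,1.5,-117],"angular":[0,0,-0.02],"fingers":0.55},{"delta_pos":[0,1.5,-117],"angular":[0,0,-0.02],"fingers":0.2},{"delta_pos":[0,1.5,-117],"angular":[0,0,-0.02],"fingers":0.2},{"delta_pos":[0,1.5,-117],"angular":[0,0,-0.02],"fingers":0.2},{"delta_pos":[0,1.5,-117],"angular":[0,0,-0.02],"fingers":0.2}]' 40
```

```text
time_s: 9.02
eef_pos: [421.0, -181.1, 34.1]
ee_rot: [0.001, 0.097, 0.995, -0.0]
force: [-0.2, 0.3, 6.5]
grip_width: 0.338
grip_force: 39.4
```

```bash
python3 -m jog '[{"delta_pos":[0,0,15],"angular":[0,0,0],"fingers":0.2},{"delta_pos":[0,0,45],"angular":[0,0,0],"fingers":0.2},{"delta_pos":[20,-1,70],"angular":[0,0,0.04],"fingers":0.2},{"delta_pos":[55,-3,80],"angular":[0,0,0.1],"fingers":0.2},{"delta_pos":[95,-6,80],"angular":[0,0,0.16],"fingers":0.2},{"delta_pos":[135,-8,80],"angular":[0,0,0.22],"fingers":0.2},{"delta_pos":[170,-10,80],"angular":[0,0,0.274],"fingers":0.2},{"delta_pos":[192.5,-11.2,70],"angular":[0,0,0.274],"fingers":0.2},{"delta_pos":[192.5,-11.2,40],"angular":[0,0,0.274],"fingers":0.2},{"delta_pos":[192.5,-11.2,22],"angular":[0,0,0.274],"fingers":0.2}]' && python3 -m jog '[{"delta_pos":[0,0,-7],"angular":[0,0,0],"fingers":0.2},{"delta_pos":[0,0,-12],"angular":[0,0,0],"fingers":0.2},{"delta_pos":[0,0,-13],"angular":[0,0,0],"fingers":0.2},{"delta_pos":[0,0,-13],"angular":[0,0,0],"fingers":0.2}]' && python3 -m jog '[{"delta_pos":[0,0,0],"angular":[0,0,0],"fingers":0.4},{"delta_pos":[0,0,0],"angular":[0,0,0],"fingers":0.55},{"delta_pos":[0,0,0],"angular":[0,0,0],"fingers":0.75},{"delta_pos":[0,0,0],"angular":[0,0,0],"fingers":0.75},{"delta_pos":[0,0,20],"angular":[0,0,0],"fingers":0.75},{"delta_pos":[0,0,55],"angular":[0,0,0],"fingers":1},{"delta_pos":[0,0,90],"angular":[0,0,0],"fingers":1},{"delta_pos":[0,0,107],"angular":[0,0,0],"fingers":1}]'
```

```text
time_s: 10.28
eef_pos: [612.4, -191.7, 54.3]
ee_rot: [-0.001, -0.04, 0.999, 0.0]
force: [0.0, 0.1, -3.0]
grip_width: 0.343
grip_force: 40.1
time_s: 10.78
eef_pos: [613.2, -192.2, 42.9]
ee_rot: [0.0, -0.04, 0.999, -0.0]
force: [0.6, 0.1, -2.1]
grip_width: 0.338
grip_force: 40.1
time_s: 11.78
eef_pos: [613.6, -192.4, 152.6]
ee_rot: [0.002, -0.04, 0.999, -0.001]
force: [-0.5, 0.1, -0.4]
grip_width: 0.995
grip_force: 0.0
```

```bash
python3 -c "
from h import *
c=load('w2');s=load('side0');print(ray(c,45,310,15),ray(c,17,294,15),ray(s,292,337,15))" && python3 -m jog '[{"delta_pos":[-20,-10,0],"angular":[0,0,0],"fingers":1},{"delta_pos":[-60,-30,0],"angular":[0,0,0],"fingers":1},{"delta_pos":[-105,-50,0],"angular":[0,0,0],"fingers":1},{"delta_pos":[-150,-70,0],"angular":[0,0,0],"fingers":1},{"delta_pos":[-190,-90,0],"angular":[0,0,0],"fingers":1},{"delta_pos":[-211.5,-100.4,0],"angular":[0,0,0],"fingers":1},{"delta_pos":[-211.5,-100.4,0],"angular":[0,0,0],"fingers":1},{"delta_pos":[-211.5,-100.4,0],"angular":[0,0,0],"fingers":1}]'
python3 - <<'E'
from h import *
c=cap('wrist','w3'); h=cv2.cvtColor(c['pixels'],cv2.COLOR_BGR2HSV)
m=cv2.inRange(h,(0,0,110),(180,45,255)); u,v=proj(c,(401.5,-292.5,15)); print(u,v)
for k in cv2.findContours(m,0,2)[0]:
    r=cv2.minAreaRect(k)
    if cv2.contourArea(k)>500: print(r,ray(c,*r[0],15),cv2.contourArea(k))
E
```

```text
[ 476.08298076 -388.15769959   15.        ] [ 457.70344044 -405.73094683   15.        ] [ 465.38243712 -409.85363058   15.        ]
time_s: 12.78
eef_pos: [402.0, -292.3, 149.4]
ee_rot: [0.0, -0.04, 0.999, -0.0]
force: [0.3, -0.6, -0.4]
grip_width: 1.002
grip_force: 0.0
274.1508210786212 206.49072268659026
((273.0, 205.5), (49.0, 52.0), 90.0) [ 400.78479099 -293.44316138   15.        ] 2473.0
((287.100830078125, 35.909019470214844), (49.19390869140625, 95.95849609375), 21.370624542236328) [ 282.10180037 -293.18723391   15.        ] 4055.0
```

```bash
python3 -m jog '[{"delta_pos":[0,-0.5,-30],"angular":[0,0,0],"fingers":1},{"delta_pos":[0,-0.5,-70],"angular":[0,0,0],"fingers":1},{"delta_pos":[0,-0.5,-105],"angular":[0,0,0],"fingers":1},{"delta_pos":[0,-0.5,-122],"angular":[0,0,0],"fingers":1},{"delta_pos":[0,-0.5,-128],"angular":[0,0,0],"fingers":0.8},{"delta_pos":[0,-0.5,-128],"angular":[0,0,0],"fingers":0.55},{"delta_pos":[0,-0.5,-128],"angular":[0,0,0],"fingers":0.3},{"delta_pos":[0,-0.5,-128],"angular":[0,0,0],"fingers":0.3},{"delta_pos":[0,-0.5,-128],"angular":[0,0,0],"fingers":0.3},{"delta_pos":[0,-0.5,-128],"angular":[0,0,0],"fingers":0.3}]' 40
```

```text
time_s: 14.08
eef_pos: [402.0, -293.3, 22.3]
ee_rot: [0.001, -0.04, 0.999, -0.001]
force: [1.2, 2.7, 6.6]
grip_width: 0.453
grip_force: 41.3
```

```bash
python3 -m jog '[{"delta_pos":[0,0,15],"angular":[0,0,0],"fingers":0.3},{"delta_pos":[0,0,50],"angular":[0,0,0],"fingers":0.3},{"delta_pos":[5,15,90],"angular":[0,0,0],"fingers":0.3},{"delta_pos":[15,45,120],"angular":[0,0,-0.04],"fingers":0.3},{"delta_pos":[30,85,130],"angular":[0,0,-0.08],"fingers":0.3},{"delta_pos":[45,125,130],"angular":[0,0,-0.12],"fingers":0.3},{"delta_pos":[60,165,130],"angular":[0,0,-0.16],"fingers":0.3},{"delta_pos":[77,205,130],"angular":[0,0,-0.2],"fingers":0.3},{"delta_pos":[93,245,130],"angular":[0,0,-0.24],"fingers":0.3},{"delta_pos":[108,285,130],"angular":[0,0,-0.28],"fingers":0.3}]' && python3 -m jog '[{"delta_pos":[16,42,0],"angular":[0,0,-0.043],"fingers":0.3},{"delta_pos":[32,84,0],"angular":[0,0,-0.043],"fingers":0.3},{"delta_pos":[48,126,0],"angular":[0,0,-0.043],"fingers":0.3},{"delta_pos":[64,168,0],"angular":[0,0,-0.043],"fingers":0.3},{"delta_pos":[76.5,199,-10],"angular":[0,0,-0.043],"fingers":0.3},{"delta_pos":[76.5,199,-45],"angular":[0,0,-0.043],"fingers":0.3},{"delta_pos":[76.5,199,-80],"angular":[0,0,-0.043],"fingers":0.3},{"delta_pos":[76.5,199,-105],"angular":[0,0,-0.043],"fingers":0.3},{"delta_pos":[76.5,199,-110],"angular":[0,0,-0.043],"fingers":0.3},{"delta_pos":[76.5,199,-110],"angular":[0,0,-0.043],"fingers":0.3}]' && python3 -m jog '[{"delta_pos":[0,0,-6],"angular":[0,0,0],"fingers":0.3},{"delta_pos":[0,0,-10],"angular":[0,0,0],"fingers":0.3},{"delta_pos":[0,0,-11],"angular":[0,0,0],"fingers":0.3},{"delta_pos":[0,0,-11],"angular":[0,0,0],"fingers":0.3}]' && python3 -m jog '[{"delta_pos":[0,0,0],"angular":[0,0,0],"fingers":0.5},{"delta_pos":[0,0,0],"angular":[0,0,0],"fingers":0.65},{"delta_pos":[0,0,0],"angular":[0,0,0],"fingers":0.8},{"delta_pos":[0,0,0],"angular":[0,0,0],"fingers":0.8},{"delta_pos":[0,0,20],"angular":[0,0,0],"fingers":0.8},{"delta_pos":[0,0,55],"angular":[0,0,0],"fingers":1},{"delta_pos":[0,0,90],"angular":[0,0,0],"fingers":1},{"delta_pos":[0,0,120],"angular":[0,0,0],"fingers":1}]'
```

```text
time_s: 15.32
eef_pos: [509.7, -6.7, 152.2]
ee_rot: [0.0, 0.101, 0.995, -0.0]
force: [0.4, -0.6, -1.5]
grip_width: 0.456
grip_force: 40.8
time_s: 16.58
eef_pos: [586.3, 191.0, 42.4]
ee_rot: [0.001, 0.122, 0.993, 0.0]
force: [-0.1, 0.9, -2.5]
grip_width: 0.455
grip_force: 40.8
time_s: 17.08
eef_pos: [586.1, 191.0, 30.4]
ee_rot: [0.0, 0.122, 0.993, 0.0]
force: [0.3, 0.1, -1.6]
grip_width: 0.455
grip_force: 40.9
time_s: 18.08
eef_pos: [586.2, 191.1, 153.4]
ee_rot: [0.001, 0.122, 0.993, 0.0]
force: [-0.0, 0.9, -0.4]
grip_width: 1.003
grip_force: 0.0
```

```bash
python3 -m jog '[{"delta_pos":[-20,0,0],"angular":[0,0,0],"fingers":1},{"delta_pos":[-60,-1,0],"angular":[0,0,0],"fingers":1},{"delta_pos":[-105,-2,0],"angular":[0,0,0],"fingers":1},{"delta_pos":[-142,-4,0],"angular":[0,0,0],"fingers":1},{"delta_pos":[-162,-4,0],"angular":[0,0,0],"fingers":1},{"delta_pos":[-162,-4,0],"angular":[0,0,0],"fingers":1},{"delta_pos":[-162,-4,0],"angular":[0,0,0],"fingers":1}]'
python3 - <<'E'
from h import *
c=cap('wrist','w4'); print(proj(c,(424,187,45)))
E
```

```text
time_s: 18.95
eef_pos: [424.9, 187.0, 151.1]
ee_rot: [0.001, 0.122, 0.993, 0.0]
force: [0.7, -0.0, 0.2]
grip_width: 1.001
grip_force: 0.0
(np.float64(273.9820994088421), np.float64(216.72537347274746))
```

View pics/w4.png

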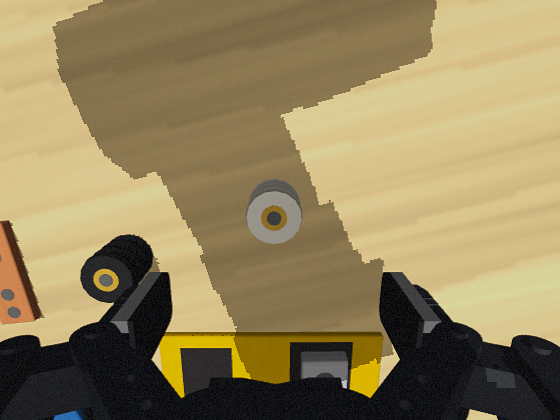

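White's top is at (274,217), exactly as predicted; the plate sits in its square. Grip, carry and place.

```bash
python3 -m jog '[{"delta_pos":[0,0,-30],"angular":[0,0,0],"fingers":1},{"delta_pos":[0,0,-65],"angular":[0,0,0],"fingers":1},{"delta_pos":[0,0,-95],"angular":[0,0,0],"fingers":1},{"delta_pos":[0,0,-115],"angular":[0,0,0],"fingers":1},{"delta_pos":[0,0,-123],"angular":[0,0,0],"fingers":1},{"delta_pos":[0,0,-123],"angular":[0,0,0],"fingers":0.6},{"delta_pos":[0,0,-123],"angular":[0,0,0],"fingers":0.3},{"delta_pos":[0,0,-123],"angular":[0,0,0],"fingers":0.3},{"delta_pos":[0,0,-123],"angular":[0,0,0],"fingers":0.3},{"delta_pos":[0,0,-123],"angular":[0,0,0],"fingers":0.3}]' 40
```

```text
time_s: 20.25
eef_pos: [424.5, 187.1, 28.2]
ee_rot: [0.001, 0.122, 0.993, 0.0]
force: [-1.5, -0.9, 5.5]
grip_width: 0.459
grip_force: 40.0
```

```bash
python3 -m jog '[{"delta_pos":[0,0,15],"angular":[0,0,0],"fingers":0.3},{"delta_pos":[0,0,50],"angular":[0,0,0],"fingers":0.3},{"delta_pos":[20,-1,75],"angular":[0,0,0],"fingers":0.3},{"delta_pos":[55,-3,80],"angular":[0,0,0],"fingers":0.3},{"delta_pos":[95,-5,80],"angular":[0,0,0],"fingers":0.3},{"delta_pos":[140,-7,80],"angular":[0,0,0],"fingers":0.3},{"delta_pos":[180,-9,80],"angular":[0,0,0],"fingers":0.3},{"delta_pos":[210,-11,80],"angular":[0,0,0],"fingers":0.3},{"delta_pos":[221.5,-11.5,70],"angular":[0,0,0],"fingers":0.3},{"delta_pos":[221.5,-11.5,45],"angular":[0,0,0],"fingers":0.3}]' && python3 -m jog '[{"delta_pos":[0,0,-15],"angular":[0,0,0],"fingers":0.3},{"delta_pos":[0,0,-28],"angular":[0,0,0],"fingers":0.3},{"delta_pos":[0,0,-34],"angular":[0,0,0],"fingers":0.3},{"delta_pos":[0,0,-36],"angular":[0,0,0],"fingers":0.3},{"delta_pos":[0,0,-36],"angular":[0,0,0],"fingers":0.3}]' && python3 -m jog '[{"delta_pos":[0,0,0],"angular":[0,0,0],"fingers":0.5},{"delta_pos":[0,0,0],"angular":[0,0,0],"fingers":0.65},{"delta_pos":[0,0,0],"angular":[0,0,0],"fingers":0.8},{"delta_pos":[0,0,0],"angular":[0,0,0],"fingers":0.8},{"delta_pos":[0,0,20],"angular":[0,0,0],"fingers":0.8},{"delta_pos":[0,0,55],"angular":[0,0,0],"fingers":1},{"delta_pos":[0,0,90],"angular":[0,0,0],"fingers":1},{"delta_pos":[0,0,114],"angular":[0,0,0],"fingers":1}]'
```

```text
time_s: 21.5
eef_pos: [645.9, 175.6, 72.7]
ee_rot: [0.001, 0.122, 0.993, 0.0]
force: [-0.3, -0.8, -0.7]
grip_width: 0.461
grip_force: 40.4
time_s: 22.12
eef_pos: [645.7, 175.5, 36.8]
ee_rot: [0.0, 0.122, 0.993, 0.0]
force: [-0.3, 0.5, -0.5]
grip_width: 0.457
grip_force: 40.4
time_s: 23.12
eef_pos: [646.0, 175.6, 153.9]
ee_rot: [0.002, 0.122, 0.993, 0.0]
force: [-0.6, 0.8, -0.5]
grip_width: 1.0
grip_force: 0.0
```

```bash
python3 -m jog '[{"delta_pos":[-15,-15,0],"angular":[0,0,0],"fingers":1},{"delta_pos":[-45,-47,0],"angular":[0,0,0.02],"fingers":1},{"delta_pos":[-80,-83,0],"angular":[0,0,0.04],"fingers":1},{"delta_pos":[-115,-119,0],"angular":[0,0,0.06],"fingers":1},{"delta_pos":[-150,-155,0],"angular":[0,0,0.09],"fingers":1},{"delta_pos":[-185,-192,0],"angular":[0,0,0.12],"fingers":1},{"delta_pos":[-208,-216,0],"angular":[0,0,0.12],"fingers":1},{"delta_pos":[-216,-224,0],"angular":[0,0,0.12],"fingers":1},{"delta_pos":[-216,-224,0],"angular":[0,0,0.12],"fingers":1},{"delta_pos":[-216,-224,0],"angular":[0,0,0.12],"fingers":1}]'
python3 - <<'E'
from h import *
c=cap('wrist','w5'); h=cv2.cvtColor(c['pixels'],cv2.COLOR_BGR2HSV)
m=cv2.inRange(h,(3,130,60),(13,255,255)); print(proj(c,(429.5,-48.5,10)))
k=max(cv2.findContours(m,0,2)[0],key=cv2.contourArea); r=cv2.minAreaRect(k); print(r,ray(c,*r[0],8)); b=cv2.boxPoints(r); w=[ray(c,*p,8)[:2].round() for p in b]; print(w)
E
```

```text
time_s: 24.38
eef_pos: [430.2, -48.0, 150.6]
ee_rot: [0.0, 0.061, 0.998, -0.0]
force: [0.9, -0.1, 0.1]
grip_width: 1.002
grip_force: 0.0
(np.float64(273.7344275368911), np.float64(204.4141986233849))
((274.5, 200.5), (111.0, 39.0), 90.0) [426.93084536 -47.5804657    8.        ]
[array([382., -57.]), array([386., -28.]), array([476., -37.]), array([472., -69.])]
```

```bash
python3 -m jog '[{"delta_pos":[-1.5,0.5,-30],"angular":[0,0,0],"fingers":1},{"delta_pos":[-1.5,0.5,-70],"angular":[0,0,0],"fingers":1},{"delta_pos":[-1.5,0.5,-105],"angular":[0,0,0],"fingers":1},{"delta_pos":[-1.5,0.5,-124],"angular":[0,0,0],"fingers":0.9},{"delta_pos":[-1.5,0.5,-130],"angular":[0,0,0],"fingers":0.75},{"delta_pos":[-1.5,0.5,-130],"angular":[0,0,0],"fingers":0.5},{"delta_pos":[-1.5,0.5,-130],"angular":[0,0,0],"fingers":0.2},{"delta_pos":[-1.5,0.5,-130],"angular":[0,0,0],"fingers":0.2},{"delta_pos":[-1.5,0.5,-130],"angular":[0,0,0],"fingers":0.2},{"delta_pos":[-1.5,0.5,-130],"angular":[0,0,0],"fingers":0.2}]' 40
```

```text
time_s: 25.68
eef_pos: [428.6, -48.1, 21.3]
ee_rot: [0.001, 0.062, 0.998, -0.0]
force: [-1.5, 1.1, 6.7]
grip_width: 0.336
grip_force: 39.7
```

```bash
python3 -m jog '[{"delta_pos":[0,0,15],"angular":[0,0,0],"fingers":0.2},{"delta_pos":[0,0,50],"angular":[0,0,0],"fingers":0.2},{"delta_pos":[10,8,80],"angular":[0,0,0],"fingers":0.2},{"delta_pos":[35,28,95],"angular":[0,0,-0.03],"fingers":0.2},{"delta_pos":[65,52,95],"angular":[0,0,-0.06],"fingers":0.2},{"delta_pos":[95,77,95],"angular":[0,0,-0.09],"fingers":0.2},{"delta_pos":[125,101,95],"angular":[0,0,-0.12],"fingers":0.2},{"delta_pos":[152,123,95],"angular":[0,0,-0.12],"fingers":0.2},{"delta_pos":[162.5,131,80],"angular":[0,0,-0.12],"fingers":0.2},{"delta_pos":[162.5,131,50],"angular":[0,0,-0.12],"fingers":0.2}]' && python3 -m jog '[{"delta_pos":[0,0,-20],"angular":[0,0,0],"fingers":0.2},{"delta_pos":[0,0,-34],"angular":[0,0,0],"fingers":0.2},{"delta_pos":[0,0,-40],"angular":[0,0,0],"fingers":0.2},{"delta_pos":[0,0,-41],"angular":[0,0,0],"fingers":0.2},{"delta_pos":[0,0,-41],"angular":[0,0,0],"fingers":0.2}]' && python3 -m jog '[{"delta_pos":[0,0,0],"angular":[0,0,0],"fingers":0.4},{"delta_pos":[0,0,0],"angular":[0,0,0],"fingers":0.55},{"delta_pos":[0,0,0],"angular":[0,0,0],"fingers":0.7},{"delta_pos":[0,0,0],"angular":[0,0,0],"fingers":0.7},{"delta_pos":[0,0,20],"angular":[0,0,0],"fingers":0.7},{"delta_pos":[0,0,55],"angular":[0,0,0],"fingers":0.8},{"delta_pos":[0,0,95],"angular":[0,0,0],"fingers":1},{"delta_pos":[-30,-5,130],"angular":[0,0,0],"fingers":1},{"delta_pos":[-80,-10,160],"angular":[0,0,0],"fingers":1},{"delta_pos":[-130,-15,180],"angular":[0,0,0],"fingers":1}]' && python3 -m jog '[{"delta_pos":[-45,-10,10],"angular":[0,0,0],"fingers":1},{"delta_pos":[-90,-30,20],"angular":[0,0,0],"fingers":1},{"delta_pos":[-130,-50,30],"angular":[0,0,0],"fingers":1},{"delta_pos":[-150,-60,40],"angular":[0,0,0],"fingers":1},{"delta_pos":[-150,-60,40],"angular":[0,0,0],"fingers":1}]'
python3 - <<'E'
from h import *
a=cap('scene','s9')['pixels'][155:335,160:330]; b=cap('side','d9')['pixels'][150:330,235:405]
f=lambda x,w:cv2.resize(x,(w,424),interpolation=cv2.INTER_CUBIC)
cv2.imwrite('pics/end.png',np.hstack([f(a,400),f(b,400)]))
E
```

```text
time_s: 26.92
eef_pos: [591.5, 83.7, 70.6]
ee_rot: [0.001, 0.121, 0.993, 0.0]
force: [-0.5, -0.1, -3.2]
grip_width: 0.335
grip_force: 40.5
time_s: 27.55
eef_pos: [590.8, 83.0, 30.0]
ee_rot: [0.001, 0.122, 0.993, 0.0]
force: [0.1, -0.0, -2.9]
grip_width: 0.333
grip_force: 40.5
time_s: 28.8
eef_pos: [459.2, 67.9, 210.5]
ee_rot: [0.001, 0.122, 0.993, 0.0]
force: [0.7, 0.9, -0.3]
grip_width: 0.998
grip_force: 0.0
time_s: 29.42
eef_pos: [310.2, 7.6, 250.0]
ee_rot: [0.001, 0.123, 0.992, -0.0]
force: [1.3, 0.4, 0.3]
grip_width: 1.0
grip_force: 0.0
```

View pics/end.png

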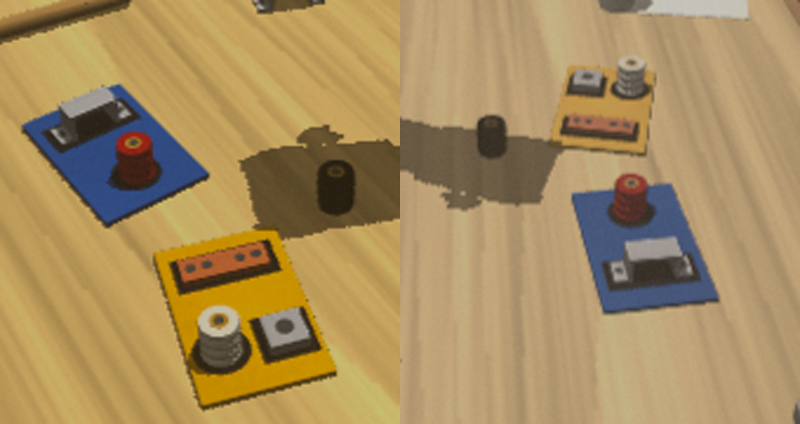

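Both views show all five parts upright or flat and centred in their marks, and the black insulator in place. Handing in.

```bash
python3 -c "
from rig import ctrl
print(ctrl.finish_job())"
```

```text
the job is handed in; nothing more can be done
None
```

I placed all five parts on their marks and handed the job in at about 30 s of the 128 s allowed. The final camera views showed every part centred and released, and the black insulator where it started; the hammer and bottle, never approached, were mostly outside the final crop. The hand-in returned no verdict.

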